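Scoop the ball knobs into the green bin

ROBOT

A 6-joint arm with a two-finger parallel gripper is mounted at the origin on the work surface. World frame = base frame: x ahead of the robot, y to its left, z up, the work surface at z = 0. Lengths are in mm, angles in rad, forces in N, time in s.
With the tool pointing down it reaches from about 375 to 975 mm from the base axis. Payload 3.8 kg.
Tool frame: the origin (TCP) lies midway between the tips of the shut fingers; the grasp point (between the pads) lies 19 mm behind it (env.grip_depth is the distance from the TCP to the grasp point, in mm); z points along the fingers, y is the line along which they close (so a half turn about z gives the same grasp; the last joint's range is limited). The gripper opens to 88 mm and grips with 3 to 60 N. Pads are 18 mm wide; open, the fingers measure 123 mm over their backs; the gripper's body (75 mm by 187 mm) begins 45 mm behind the grasp point.
Start: joints at [-0.037, 0.264, 1.604, -0, 1.274, -0.037], TCP at [674.995, -0.002, 238.706] pointing down, gripper open.
Joint ranges: [-2.63, 2.63], [-0.94, 2.18], [0.31, 2.57], [-1.31, 4.45], [0, 2.66], [-2.55, 2.55]. Speed limits (rad/s): [2.57, 2.57, 3.14, 3.14, 3.14, 3.14].

INTERFACE

Orientations are given as a rotation vector (axis times angle).
In Python, from plant import env, optics, job_done gives the robot as it stands.
- The arm moves only by the tool play_rows, never from a script. Its argument "series" is a list of rows, each an object of numbers: "dx", "dy", "dz": the shift along the tool's x, y, z in m; "ax", "ay", "az": the turn, a rotation vector about the tool's x, y, z in rad; "jaw": the closure in counts, from 0 (fully open) to 255 (shut). In form: [{"dx": .., "dy": .., "dz": .., "ax": .., "ay": .., "az": .., "jaw": ..}, ...]. A call has 1 to 8 rows; each row is the pose to reach, as a shift and turn from the pose commanded when the call began, along the tool's axes at that moment; what a row does not reach only later rows make up. A row lasts 1/12 s, in which the tool goes at most 41.7 mm and 7.16 degrees, less where a joint would pass 70% of its speed; a pose out of reach is approached as far as the arm can. A call with a gripper value outside its range is refused whole. The fingers move at their own pace and stop on an object; "grip_force" is the grip in N (left out, the last holds). Time passes only in rows, so rows that repeat a pose let the fingers close. It gives the time, the measured TCP pose, the force, the opening and the grip force at its end, in the units of the state.
- env.get_state(): the state, without advancing time (a new reading comes with each control period).
- optics.camera(name): name is "scene" or "side" or "wrist"; returns a dict with "pixels" (420x560x3 uint8, blue, green, red), "z_map" (420x560 float32, mm along the optical axis (not along the pixel's ray), 0 where there is no reading), "camera_matrix" (3x3 intrinsics, pixels), "world_from_camera" (4x4, takes a point from camera to world coordinates). Camera axes: x right, y up, looking along -z (the intrinsics and any distortion apply to the point x, -y, -z); pixel columns grow to the right and rows downward; lengths in mm; the calibration is good to about 2 mm. A picture is of the moment at which its call begins.
- job_done(): hands the job in; it is judged then, once.
Trained networks look in a picture, given as the dict that the camera call returned (one of the last four; its "shot" number tells which), for a name from the list of things; names that differ only in an ending like _2 or _b are one class to them, and where a whole thing is asked for, a point or a joint stands for the part that bears it (a point fixed in the world has none). Each returns a list of dicts, best first, with "conf" (0 to 1); they miss things now and then, are a little off and sometimes report something else, mostly with a low value. They report only what shows in the picture. A call takes as long as a camera call. They do not tell look-alikes from the thing itself.
- optics.silhouettes(target, picture): "mask" (420x560 bool, what is visible of it) and "location" ([column, row] in pixels, amid what is visible of it).
- optics.tip_of(target, picture): "location" ([column, row] in pixels: a listed point, or the origin of a listed thing).
The state is a dict: "clock": time; "joint_pos": joint angles; "dq": joint speeds; "joint_efforts": joint torques, N m; "eef_pos": TCP position; "orientation": TCP orientation; "ft_force": force on the tool from outside, world axes, zero at the start; "wrist_torque": the same for the moment, N m; "finger_gap": opening from 0.0 (shut) to 1.0 (fully open); "grip_force": force on a finger pad.
Only numpy, scipy, OpenCV 4.12 (cv2) and the standard library are available. Lean on these libraries where they do the work, as an engineer would, in place of code of your own. Each camera call takes 0.05 s, during which the arm holds its last target. There are 200 camera calls.

TASK

Pick up the scoop by its yellow handle and scoop both red ball knobs out of the blue open-ended tray together; they can be driven onto it against the sloping end wall. Carry both in the scoop, well clear of the bench, tip them into the green bin, and set the scoop down level on the bench. Do not touch the knobs with the gripper.

Things in the scene. Friction and masses are not known exactly. Their poses are not given: they have to be found in the camera images.
- scoop_grip (a point): loose scoop, 180 g, flat on the bench: mid-handle point, half-way up. x runs from lip to handle end, z up. Yellow handle: level bar x -42..+46, 20 wide (y), 22 high. Aluminium pan: floor 2 thick, underside z -50, open lip x -130 (roughly towards robot), rear wall x -45, 40 high, y +-50, sides 14 high for the front 25, then 30. Tipped lip-down 20 degrees or more, balls roll out; level or lip-up they stay (all mm).
- tray: blue tray fixed to the bench; origin mid-underside. Floor top z 3 mm, inside y +-65, side walls 25 mm high. The +x end (x 75, away from the robot) is open; at the -x end a wall rises from the floor at x -65, leaning outwards 30 degrees, 38 mm high. It stops the balls, so a scoop lip slid just above the floor to the wall's foot gets under them.
- knob1: one of the two red ball knobs (spare safe door handles), a smooth plastic ball 30 mm in diameter, 25 g, that rolls easily; origin at the ball's centre. It starts on the tray's floor, 30 to 60 mm from the foot of the sloping end wall and within 25 mm of the tray's centre line.
- knob2: one of the two red ball knobs (spare safe door handles), a smooth plastic ball 30 mm in diameter, 25 g, that rolls easily; origin at the ball's centre. It starts on the tray's floor, 30 to 60 mm from the foot of the sloping end wall and within 25 mm of the tray's centre line.
- bin: green open-topped plastic bin fixed to the bench, 130 x 130 mm outside, 60 mm high, walls and floor 5 mm; origin mid-underside, z up. Empty at the start. It stands left or right of the tray, the scoop on the other side. (The grey round bowl with lock cams is not the bin.)
Things that resemble listed ones, but are neither listed nor needed, are in the scene too. What is shaped like the part that bears scoop_grip but brown is not meant.

How it is judged:
By the outcome, as a careful person would: the job done as asked, in the order asked, and still so for the second after the job is handed in, with the robot touching nothing.
It also fails if it takes over 61 s, if anything falls off the work surface, if the arm or the gripper's body presses on something with over 40 N, if the wrist force passes 120 N, or if a joint passes its speed limit or range.

## Working session

There is one attempt and no reset: what is moved stays moved. The work goes in short steps, Python scripts to look and compute and a tool call to move; the robot and the scene stay as the last step left them, time stands still between calls to the robot, and variables do not carry over. Pictures are saved under pics/ and viewed, at most 10 in all, crops included, and the job is handed in when it is done.

Besides the shell and the picture viewer there is one more tool, called after "Request:" as a command line: name --argument value ..., lists and objects as JSON in quotes. play_rows: Moves the arm, as the interface text tells. Its arguments: {"type":"object","properties":{"series":{"type":"array"},"grip_force":{"type":"number"}},"required":["series"]}

```bash
mkdir -p pics; ls
cat > h.py <<'E'
import numpy as np, cv2
from plant import env, optics, job_done
from scipy.spatial.transform import Rotation as R
def cloud(p):
    K=p["camera_matrix"];T=p["world_from_camera"];z=p["z_map"]
    v,u=np.mgrid[0:z.shape[0],0:z.shape[1]]
    P=np.stack([(u-K[0,2])/K[0,0]*z,-(v-K[1,2])/K[1,1]*z,-z,np.ones_like(z)],-1)@T.T
    W=P[...,:3]; W[z==0]=np.nan; return W
E
python3 - <<'E'
from h import *
ims=[]
for n in ["scene","side"]:
    p=optics.camera(n); W=cloud(p); np.save(n+".npy",W); cv2.imwrite(n+".png",p["pixels"]); ims.append(p["pixels"])
    print(n,p["world_from_camera"][:3,3], p.keys())
    for t in ["scoop_grip","tray","knob1","bin"]:
        for d in optics.silhouettes(t,p):
            m=d["mask"]; w=W[m]; print(t,round(d["conf"],2),np.round(d["location"]),np.round(np.nanmedian(w,0)),np.round(np.nanpercentile(w,[2,98],axis=0)).tolist(),p["pixels"][m].mean(0).round())
        for d in optics.tip_of(t,p): print("  tip",t,round(d["conf"],2),np.round(d["location"]), W[int(d["location"][1]),int(d["location"][0])].round())
cv2.imwrite("pics/a.png",cv2.resize(np.vstack(ims),(800*560//1120*1,600)) if 0 else ims[0])
cv2.imwrite("pics/b.png",ims[1])
E
```

```text
pics
scene [1082.42013     -23.40731131  914.41926399] dict_keys(['pixels', 'z_map', 'camera_matrix', 'world_from_camera', 'shot'])
scoop_grip 0.8 [145. 180.] [ 294. -323.   19.] [[215.0, -368.0, -2.0], [391.0, -268.0, 62.0]] [11. 72. 99.]
scoop_grip 0.71 [126. 260.] [ 517. -321.   13.] [[452.0, -377.0, -2.0], [627.0, -278.0, 62.0]] [ 96. 144. 147.]
  tip scoop_grip 0.8 [135. 186.] [ 338. -334.   59.]
  tip scoop_grip 0.63 [125. 279.] [ 579. -321.   60.]
tray 0.98 [324. 257.] [511.  81.   3.] [[452.0, -12.0, -1.0], [611.0, 115.0, 35.0]] [132.  66.  20.]
tray 0.58 [317. 252.] [513.  61.  28.] [[499.0, 50.0, 15.0], [521.0, 73.0, 33.0]] [ 20.  34. 141.]
  tip tray 0.66 [305. 264.] [734.  15. 343.]
knob1 0.63 [294. 260.] [525.  15.  27.] [[508.0, 4.0, 14.0], [534.0, 25.0, 33.0]] [18. 20. 82.]
knob1 0.43 [312. 251.] [513.  60.  27.] [[497.0, 25.0, 3.0], [696.0, 73.0, 317.0]] [ 23.  34. 131.]
  tip knob1 0.57 [312. 250.] [508.  54.  28.]
  tip knob1 0.51 [294. 258.] [527.  15.  26.]
bin 0.82 [419. 252.] [520. 290.  17.] [[463.0, 218.0, 0.0], [593.0, 347.0, 60.0]] [32. 89. 14.]
side [ 303.8
[... 366 characters left out ...]
338.] [ 570. -332.   57.]
  tip scoop_grip 0.94 [259. 368.] [ 339. -337.   60.]
tray 0.81 [319. 212.] [523.  36.   3.] [[433.0, -45.0, -1.0], [601.0, 113.0, 34.0]] [116.  67.  52.]
  tip tray 0.79 [314. 218.] [511.   9.  30.]
knob1 0.59 [305. 210.] [500.  54.  20.] [[488.0, 46.0, -0.0], [522.0, 94.0, 32.0]] [ 71.  53. 121.]
knob1 0.53 [313. 218.] [512.   9.  24.] [[501.0, 2.0, 11.0], [527.0, 21.0, 32.0]] [ 51.  41. 102.]
  tip knob1 0.68 [315. 219.] [513.   7.  29.]
  tip knob1 0.6 [306. 210.] [501.  47.  24.]
bin 0.84 [292. 149.] [523. 283.  29.] [[456.0, 216.0, -1.0], [585.0, 350.0, 58.0]] [41. 85. 57.]
  tip bin 0.75 [315. 218.] [514.  10.  29.]
  tip bin 0.64 [291. 160.] [507. 219.  42.]
```

View pics/a.png

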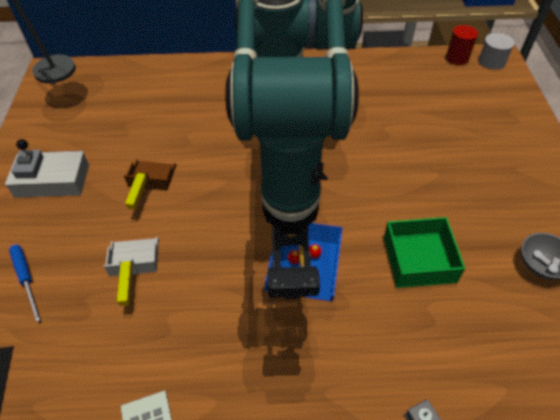

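View pics/b.png

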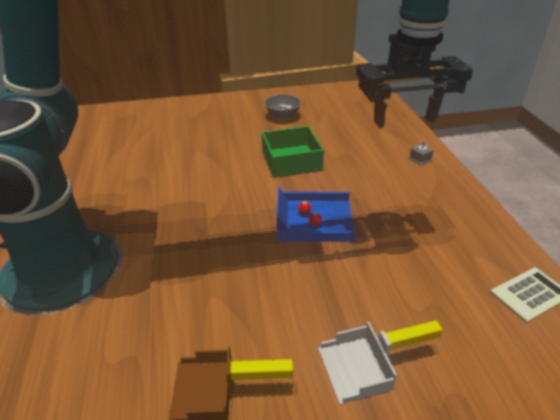

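Two scoop-like things: scene px (145,180) has a brown pan (decoy); scene px (126,260) has an aluminium pan and yellow handle, which fits. I'll confirm it in a crop and fit the poses.

Run:
```python
from h import *
s=cv2.imread("scene.png");d=cv2.imread("side.png")
c=np.hstack([cv2.resize(s[220:320,80:180],(400,400)),cv2.resize(d[310:410,310:450],(400,400))])
cv2.imwrite("pics/c.png",c)
for n in ["scene","side"]:
    W=np.load(n+".npy"); im=cv2.imread(n+".png"); hsv=cv2.cvtColor(im,cv2.COLOR_BGR2HSV); H,S,V=[hsv[...,i].astype(int) for i in range(3)]
    def box(c,r): return (np.hypot(W[...,0]-c[0],W[...,1]-c[1])<r)
    def rect(m,name):
        p=W[m]; r=cv2.minAreaRect(p[:,:2].astype(np.float32)); print(n,name,len(p),"c",np.round(r[0],1),"sz",np.round(r[1],1),"ang",round(r[2],2),"z",np.nanpercentile(p[:,2],[5,50,95]).round(1))
        return p
    z=W[...,2]
    y=(H>22)&(H<36)&(S>130)&box((570,-325),90)&(z>15)
    p=rect(y&(z>53),"handletop"); 
    q=p[:,:2]-p[:,:2].mean(0); vv=np.linalg.svd(q,full_matrices=False)[2][0]; print("  axis",vv)
    rect((S<90)&box((510,-325),100)&(z>8)&(z<75),"pan walls")
    b=(H>100)&(H<125)&(S>130)&box((520,35),140)
    rect(b&(z>10)&(z<50),"tray walls"); rect(b&(z>-5)&(z<50),"tray all")
    g=(H>45)&(H<80)&(S>120)&box((525,285),120)
    rect(g&(z>50)&(z<66),"bin rim"); rect(g&(z>0)&(z<66),"bin all")
    r=((H<8)|(H>172))&(S>130)&box((510,30),70)&(z>6)&(z<40)
    k,l,st,ce=cv2.connectedComponentsWithStats(r.astype(np.uint8))
    from scipy.optimize import least_squares
    for i in range(1,k):
        if st[i,4]<15: continue
        p=W[l==i]; p0=np.median(p,0)
        f=least_squares(lambda c:np.linalg.norm(p-np.array([c[0],c[1],18]),axis=1)-15,p0[:2],loss="soft_l1")
        print(n,"ball",st[i,4],ce[i].round(),f.x.round(1),f.cost/len(p))
```

```text
scene handletop 444 c [ 585.4 -322.4] sz [90.2 21.5] ang 3.35 z [55.9 59.8 62.5]
  axis [0.99797202 0.06365407]
scene pan walls 561 c [ 497.4 -328.5] sz [ 89.2 101.7] ang 5.2 z [ 9.7 26.1 58.2]
scene tray walls 609 c [523.6  37.9] sz [140.8 163.6] ang 77.48 z [11.8 23.7 34.9]
scene tray all 1881 c [523.6  37.9] sz [140.8 163.6] ang 77.48 z [-0.4  3.2 30.5]
scene bin rim 827 c [527.1 284.5] sz [131.5 132.4] ang 2.7 z [50.9 57.1 60.7]
scene bin all 4381 c [527.4 284.5] sz [131.9 132.4] ang 2.7 z [ 1.9 19.4 58.6]
scene ball 92 [314. 251.] [505.   61.2] 0.6719095703330253
scene ball 76 [293. 258.] [518.1  18.4] 0.5997680371856698
side handletop 691 c [ 582.  -323.2] sz [87.4 21.7] ang 3.5 z [54.6 59.3 61.2]
  axis [-0.99792556 -0.06437833]
side pan walls 1430 c [ 494.5 -328.4] sz [ 87. 102.] ang 3.87 z [ 9.4 24.7 57.3]
side tray walls 321 c [516.8  36.1] sz [143.1 147.2] ang 78.95 z [12.2 22.5 31.5]
side tray all 1652 c [520.2  35.7] sz [141.4 157.2] ang 77.34 z [-0.6  1.6 24. ]
side bin rim 373 c [520.7 283.1] sz [128.3 133.3] ang 2.45 z [50.7 55.  58.6]
side bin all 1503 c [520.1 283.1] sz [129.8 135.2] ang 3.72 z [ 2.1 32.5 57.4]
side ball 88 [304. 208.] [502.6  62.1] 0.8623453157842559
side ball 97 [315. 220.] [515.1  18.7] 0.7176241525559061
```

View pics/c.png

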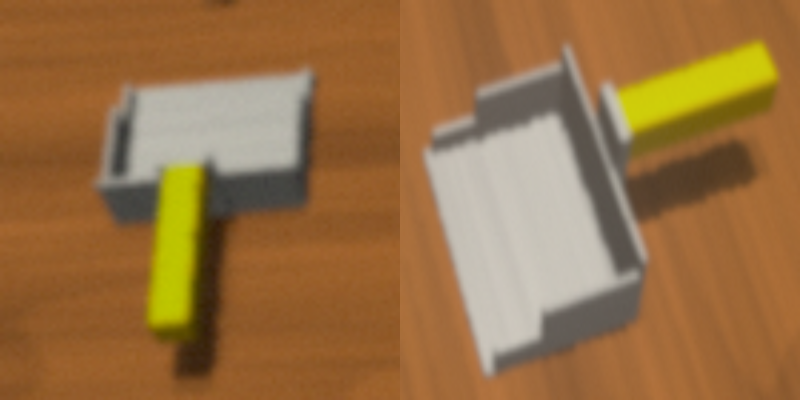

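The crop confirms it: aluminium pan with a yellow handle, at scene (126,260) and side (365,356). The brown-pan one is the decoy. The handle axis is about 3.7° from world x, and the tray yaw is about -12.6°.

```bash
cat >> h.py <<'E'
np.set_printoptions(suppress=True,precision=4)
def pose():
    s=env.get_state(); return np.array(s["eef_pos"]),R.from_rotvec(s["orientation"]),s
def to(p,rot,P=None,Q=None):
    """shift (m) and turn from pose P,Q (default measured) to target p mm, rot"""
    if P is None: P,Q,_=pose()
    return np.r_[Q.inv().apply(np.array(p)-P)/1000,(Q.inv()*rot).as_rotvec()]
def down(yaw):  # tool z down; tool x along world (cos,sin yaw)
    return R.from_matrix(np.array([[np.cos(yaw),np.sin(yaw),0],[np.sin(yaw),-np.cos(yaw),0],[0,0,-1]]))
E
python3 - <<'E'
from h import *
P,Q,s=pose(); print(P,Q.as_matrix(),s)
print(to((567,-324,150),down(0.064)), to((567,-324,150),down(0.064+np.pi)))
E
```

```text
[675.0213  -0.0013 238.7537] [[ 0.      1.      0.0001]
 [ 1.     -0.     -0.    ]
 [-0.      0.0001 -1.    ]] {'clock': 0.9, 'joint_pos': array([-0.0369,  0.2639,  1.604 , -0.    ,  1.2737, -0.0369]), 'dq': array([ 0.0011, -0.    ,  0.0002, -0.0019, -0.0011,  0.0011]), 'joint_efforts': array([  0.0004, -50.2039, -35.7264,   0.0728,   0.0181,   0.    ]), 'eef_pos': array([675.0213,  -0.0013, 238.7537]), 'orientation': array([2.2214, 2.2214, 0.0001]), 'ft_force': array([0.3481, 0.169 , 0.5105]), 'wrist_torque': array([-0.0436,  0.033 , -0.0382]), 'grip_force': 0.0, 'finger_gap': 0.9993773077315986}
[-0.324  -0.108   0.0887  0.0001 -0.0001  1.5068] [-0.324  -0.108   0.0887  0.0001  0.0001 -1.6348]
```

Request:
play_rows --series '[{"dx": -0.324, "dy": -0.11, "dz": 0.05, "az": 1.507, "jaw": 0}, {"dx": -0.324, "dy": -0.11, "dz": 0.05, "az": 1.507, "jaw": 0}, {"dx": -0.324, "dy": -0.11, "dz": 0.05, "az": 1.507, "jaw": 0}, {"dx": -0.324, "dy": -0.11, "dz": 0.05, "az": 1.507, "jaw": 0}, {"dx": -0.324, "dy": -0.11, "dz": 0.05, "az": 1.507, "jaw": 0}, {"dx": -0.324, "dy": -0.11, "dz": 0.05, "az": 1.507, "jaw": 0}, {"dx": -0.324, "dy": -0.11, "dz": 0.05, "az": 1.507, "jaw": 0}, {"dx": -0.324, "dy": -0.11, "dz": 0.05, "az": 1.507, "jaw": 0}]'

```text
invalid input
```

Run:
```python
from h import *
print(pose()[0],pose()[1].as_matrix())
print(to((564.5,-324,188),down(0.064)))
```

```text
[675.0213  -0.0013 238.7537] [[ 0.      1.      0.0001]
 [ 1.     -0.     -0.    ]
 [-0.      0.0001 -1.    ]]
[-0.324  -0.1105  0.0507  0.0001 -0.0001  1.5068]
```

Request:
play_rows --series '[{"dx": -0.324, "dy": -0.11, "dz": 0.05, "ax": 0, "ay": 0, "az": 1.507, "jaw": 0}, {"dx": -0.324, "dy": -0.11, "dz": 0.05, "ax": 0, "ay": 0, "az": 1.507, "jaw": 0}, {"dx": -0.324, "dy": -0.11, "dz": 0.05, "ax": 0, "ay": 0, "az": 1.507, "jaw": 0}, {"dx": -0.324, "dy": -0.11, "dz": 0.05, "ax": 0, "ay": 0, "az": 1.507, "jaw": 0}, {"dx": -0.324, "dy": -0.11, "dz": 0.05, "ax": 0, "ay": 0, "az": 1.507, "jaw": 0}, {"dx": -0.324, "dy": -0.11, "dz": 0.05, "ax": 0, "ay": 0, "az": 1.507, "jaw": 0}, {"dx": -0.324, "dy": -0.11, "dz": 0.05, "ax": 0, "ay": 0, "az": 1.507, "jaw": 0}, {"dx": -0.324, "dy": -0.11, "dz": 0.05, "ax": 0, "ay": 0, "az": 1.507, "jaw": 0}]'

```text
clock: 1.57
eef_pos: [568.1, -314.1, 190.6]
orientation: [3.017, 0.875, 0.001]
ft_force: [0.7, -0.5, -0.1]
finger_gap: 0.995
grip_force: 0.0
```

Run:
```python
from h import *
print(pose()[0],pose()[1].as_matrix())
print(to((564.5,-324,188),down(0.064)))
```

```text
[ 568.1106 -314.105   190.5508] [[ 0.8447  0.5352  0.0005]
 [ 0.5352 -0.8447 -0.0003]
 [ 0.0003  0.0005 -1.    ]]
[-0.0083  0.0064  0.0026  0.0005 -0.0004  0.5007]
```

Request:
play_rows --series '[{"dx": -0.001, "dy": 0.0, "dz": 0, "ax": 0, "ay": 0, "az": 0.12, "jaw": 0}, {"dx": -0.001, "dy": 0, "dz": 0, "ax": 0, "ay": 0, "az": 0.24, "jaw": 0}, {"dx": -0.001, "dy": 0, "dz": 0, "ax": 0, "ay": 0, "az": 0.36, "jaw": 0}, {"dx": -0.001, "dy": 0, "dz": 0, "ax": 0, "ay": 0, "az": 0.45, "jaw": 0}, {"dx": -0.001, "dy": 0, "dz": 0, "ax": 0, "ay": 0, "az": 0.47, "jaw": 0}, {"dx": -0.001, "dy": 0, "dz": 0, "ax": 0, "ay": 0, "az": 0.47, "jaw": 0}]'

```text
clock: 2.07
eef_pos: [568.1, -312.9, 190.5]
orientation: [-3.138, -0.16, -0.0]
ft_force: [-0.1, 0.5, -1.3]
finger_gap: 1.003
grip_force: 0.0
```

```bash
cat > look.py <<'E'
from h import *
def fits(names):
  for n in names:
    p=optics.camera(n); W=cloud(p); im=p["pixels"]; cv2.imwrite(n+"2.png",im)
    hsv=cv2.cvtColor(im,cv2.COLOR_BGR2HSV); H,S,V=[hsv[...,i].astype(int) for i in range(3)]; z=W[...,2]
    def box(c,r): return (np.hypot(W[...,0]-c[0],W[...,1]-c[1])<r)
    def rect(m,name):
        q=W[m]
        if len(q)<20: print(n,name,"none"); return
        r=cv2.minAreaRect(q[:,:2].astype(np.float32)); print(n,name,len(q),"c",np.round(r[0],1),"sz",np.round(r[1],1),"ang",round(r[2],2),"z",np.nanpercentile(q[:,2],[5,50,95]).round(1))
    rect((H>22)&(H<36)&(S>130)&box((570,-325),90)&(z>53)&(z<70),"handletop")
    rect((S<90)&box((510,-325),75)&(z>8)&(z<65),"pan walls")
    b=(H>100)&(H<125)&(S>130)&box((520,35),140)
    rect(b&(z>-5)&(z<50),"tray all")
    for lo,hi in [(1,6),(20,45)]: rect(b&(z>lo)&(z<hi),"tray z%d"%lo)
    g=(H>45)&(H<80)&(S>120)&box((525,285),120); rect(g&(z>0)&(z<66),"bin all")
    r=((H<8)|(H>172))&(S>130)&box((510,30),70)&(z>6)&(z<40)
    k,l,st,ce=cv2.connectedComponentsWithStats(r.astype(np.uint8))
    from scipy.optimize import least_squares
    for i in range(1,k):
        if st[i,4]<15: continue
        q=W[l==i]; p0=np.median(q,0)
        f=least_squares(lambda c:np.linalg.norm(q-np.array([c[0],c[1],18]),axis=1)-15,p0[:2],loss="soft_l1")
        print(n,"ball",st[i,4],ce[i].round(),f.x.round(1))
E
python3 - <<'E'
from look import *
fits(["wrist","scene"])
print(pose()[0],pose()[1].as_matrix())
print(to((564.5,-324,31),down(0.064)))
cv2.imwrite("pics/d.png",np.hstack([cv2.imread("wrist2.png")[:,:],cv2.imread("scene2.png")])[:, :] if 0 else cv2.imread("wrist2.png"))
E
```

```text
wrist handletop 1942 c [ 582.7 -321. ] sz [88.2 19.2] ang 3.99 z [60.6 62.  63.1]
wrist pan walls 1660 c [ 495.9 -327.2] sz [ 85.5 100.2] ang 4.6 z [11.4 30.6 62. ]
wrist tray all 3181 c [520.3 -17.5] sz [ 35.6 139.5] ang 78.44 z [ 3.3 14.3 26.5]
wrist tray z1 904 c [520.2 -17.9] sz [ 34.6 139.9] ang 79.25 z [2.8 4.1 5.5]
wrist tray z20 1108 c [522.4 -30.9] sz [  8.2 129.6] ang 77.35 z [20.6 25.4 27. ]
wrist bin all none
scene handletop 436 c [ 585.1 -322.2] sz [91.1 20.4] ang 3.81 z [55.3 59.9 62.6]
scene pan walls 558 c [ 499.7 -328.7] sz [ 86.7 102.6] ang 3.14 z [ 9.8 25.6 58.1]
scene tray all 4448 c [524.3  38.7] sz [139.6 163.5] ang 77.41 z [-0.6  2.8 29.1]
scene tray z1 2258 c [531.  36.] sz [130.3 147.4] ang 77.51 z [1.2 2.5 5. ]
scene tray z20 761 c [524.2  38.8] sz [139.9 163.2] ang 77.18 z [21.1 25.2 35.6]
scene bin all 4406 c [526.9 284.4] sz [133.  131.8] ang 2.32 z [ 1.9 19.3 58.6]
scene ball 87 [314. 252.] [505.5  60.6]
scene ball 86 [294. 258.] [517.8  17.6]
[ 568.1831 -312.762   190.5599] [[ 0.9947  0.1029  0.    ]
 [ 0.1029 -0.9947 -0.    ]
 [ 0.      0.0001 -1.    ]]
[-0.0048  0.0108  0.1596  0.0001 -0.      0.0391]
```

View pics/d.png

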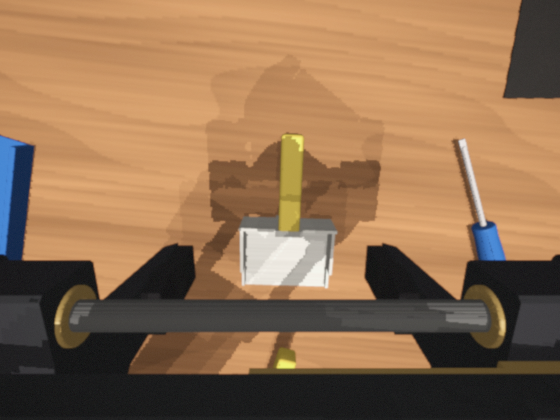

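Request:
play_rows --series '[{"dx": -0.0033, "dy": 0.0101, "dz": 0.03, "ax": 0, "ay": 0, "az": 0.035, "jaw": 0}, {"dx": -0.0033, "dy": 0.0101, "dz": 0.07, "ax": 0, "ay": 0, "az": 0.035, "jaw": 0}, {"dx": -0.0033, "dy": 0.0101, "dz": 0.11, "ax": 0, "ay": 0, "az": 0.035, "jaw": 0}, {"dx": -0.0033, "dy": 0.0101, "dz": 0.14, "ax": 0, "ay": 0, "az": 0.035, "jaw": 0}, {"dx": -0.0033, "dy": 0.0101, "dz": 0.155, "ax": 0, "ay": 0, "az": 0.035, "jaw": 0}, {"dx": -0.0033, "dy": 0.0101, "dz": 0.1595, "ax": 0, "ay": 0, "az": 0.035, "jaw": 0}, {"dx": -0.0033, "dy": 0.0101, "dz": 0.1595, "ax": 0, "ay": 0, "az": 0.035, "jaw": 0}]'

```text
clock: 2.75
eef_pos: [564.8, -322.4, 29.2]
orientation: [-3.138, -0.105, 0.005]
ft_force: [-0.6, 0.2, -0.4]
finger_gap: 1.0
grip_force: 0.0
```

Request:
play_rows --grip_force 10 --series '[{"dx": 0, "dy": 0, "dz": 0, "ax": 0, "ay": 0, "az": 0, "jaw": 255}, {"dx": 0, "dy": 0, "dz": 0, "ax": 0, "ay": 0, "az": 0, "jaw": 255}, {"dx": 0, "dy": 0, "dz": 0, "ax": 0, "ay": 0, "az": 0, "jaw": 255}, {"dx": 0, "dy": 0, "dz": 0, "ax": 0, "ay": 0, "az": 0, "jaw": 255}, {"dx": 0, "dy": 0, "dz": 0, "ax": 0, "ay": 0, "az": 0, "jaw": 255}, {"dx": 0, "dy": 0, "dz": 0, "ax": 0, "ay": 0, "az": 0, "jaw": 255}, {"dx": 0, "dy": 0, "dz": 0, "ax": 0, "ay": 0, "az": 0, "jaw": 255}, {"dx": 0, "dy": 0, "dz": 0, "ax": 0, "ay": 0, "az": 0, "jaw": 255}]'

```text
clock: 3.42
eef_pos: [565.8, -323.3, 31.1]
orientation: [3.14, 0.103, 0.0]
ft_force: [0.8, -0.3, -0.2]
finger_gap: 0.415
grip_force: 0.0
```

Request:
play_rows --grip_force 60 --series '[{"dx": 0, "dy": 0, "dz": 0, "ax": 0, "ay": 0, "az": 0, "jaw": 255}, {"dx": 0, "dy": 0, "dz": 0, "ax": 0, "ay": 0, "az": 0, "jaw": 255}, {"dx": 0, "dy": 0, "dz": 0, "ax": 0, "ay": 0, "az": 0, "jaw": 255}, {"dx": 0, "dy": 0, "dz": 0, "ax": 0, "ay": 0, "az": 0, "jaw": 255}]'

```text
clock: 3.75
eef_pos: [565.8, -323.2, 30.9]
orientation: [-3.14, -0.103, 0.0]
ft_force: [-0.1, 0.6, -0.0]
finger_gap: 0.217
grip_force: 60.0
```

Request:
play_rows --series '[{"dx": 0, "dy": 0, "dz": 0, "ax": 0, "ay": 0, "az": 0, "jaw": 255}, {"dx": 0, "dy": 0, "dz": -0.01, "ax": 0, "ay": 0, "az": 0, "jaw": 255}, {"dx": 0, "dy": 0, "dz": -0.03, "ax": 0, "ay": 0, "az": 0, "jaw": 255}, {"dx": 0, "dy": 0, "dz": -0.06, "ax": 0, "ay": 0, "az": 0, "jaw": 255}, {"dx": 0, "dy": 0, "dz": -0.08, "ax": 0, "ay": 0, "az": 0, "jaw": 255}, {"dx": 0, "dy": 0, "dz": -0.09, "ax": 0, "ay": 0, "az": 0, "jaw": 255}, {"dx": 0, "dy": 0, "dz": -0.09, "ax": 0, "ay": 0, "az": 0, "jaw": 255}]'

```text
clock: 4.33
eef_pos: [567.8, -324.5, 124.8]
orientation: [3.136, 0.103, 0.008]
ft_force: [-0.0, -0.2, -1.1]
finger_gap: 0.22
grip_force: 60.0
```

```bash
cat > scoop.py <<'E'
from h import *
def scoop():
    """scoop position/pitch in tool frame, from scene+side: handle top plane & pan"""
    P,Q,_=pose()
    for n in ["side","scene"]:
        p=optics.camera(n); W=cloud(p); im=p["pixels"]; cv2.imwrite(n+"3.png",im)
        hsv=cv2.cvtColor(im,cv2.COLOR_BGR2HSV); H,S=hsv[...,0].astype(int),hsv[...,1].astype(int)
        L=Q.inv().apply((W-P).reshape(-1,3)).reshape(W.shape)  # tool frame: x handle-ward, z down
        g=np.array([0,0,-19.]); L=L-g
        y=(H>22)&(H<36)&(S>130)&(abs(L[...,0])<90)&(abs(L[...,1])<20)&(abs(L[...,2]+11)<9)
        q=L[y]
        if len(q)>30:
            k=np.polyfit(q[:,0],q[:,2],1); e=np.polyfit(q[:,0],q[:,1],1)
            print(n,"handle",len(q),"x",np.nanpercentile(q[:,0],[1,99]).round(1),"slope deg",np.degrees(np.arctan(k[0])).round(2),"yaw",np.degrees(np.arctan(e[0])).round(2),"top at",k[1].round(1),"y",e[1].round(1))
        f=(S<100)&(L[...,0]>-112)&(L[...,0]<-45)&(abs(L[...,1])<35)&(L[...,2]>30)&(L[...,2]<66)
        q=L[f]
        if len(q)>30:
            A=np.c_[q[:,:2],np.ones(len(q))]; c=np.linalg.lstsq(A,q[:,2],rcond=None)[0]
            print(n,"pan floor",len(q),"pitch",np.degrees(c[0]).round(2),"roll",np.degrees(c[1]).round(2),"z@-75",(c[2]-75*c[0]).round(1))
E
python3 - <<'E'
from scoop import *
scoop(); P,Q,s=pose(); print(P,s["ft_force"])
t=np.array([529.,36.]);a=np.array([np.cos(-.22),np.sin(-.22)])
print(to(np.r_[t+a*215,110],down(-.22)))
E
```

```text
side handle 129 x [-26.7 -11.1] slope deg 5.69 yaw 10.53 top at -6.4 y 7.8
side pan floor 1790 pitch -0.34 roll -0.11 z@-75 49.8
scene handle 371 x [-21.9  62.2] slope deg 0.22 yaw -4.26 top at -7.7 y 2.3
scene pan floor 50 pitch -0.82 roll 0.8 z@-75 51.6
[ 565.5928 -323.064   120.7533] [ 0.4355  0.8319 -2.971 ]
[ 0.1934 -0.3001  0.0108 -0.0001  0.0001  0.2858]
```

Request:
play_rows --series '[{"dx": 0.015, "dy": -0.025, "dz": 0.0, "ax": 0, "ay": 0, "az": 0.03, "jaw": 255}, {"dx": 0.04, "dy": -0.06, "dz": 0.0, "ax": 0, "ay": 0, "az": 0.08, "jaw": 255}, {"dx": 0.065, "dy": -0.1, "dz": 0.0, "ax": 0, "ay": 0, "az": 0.13, "jaw": 255}, {"dx": 0.09, "dy": -0.14, "dz": 0.0, "ax": 0, "ay": 0, "az": 0.17, "jaw": 255}, {"dx": 0.115, "dy": -0.18, "dz": 0.0, "ax": 0, "ay": 0, "az": 0.21, "jaw": 255}, {"dx": 0.14, "dy": -0.22, "dz": 0.0, "ax": 0, "ay": 0, "az": 0.25, "jaw": 255}, {"dx": 0.165, "dy": -0.26, "dz": 0.0, "ax": 0, "ay": 0, "az": 0.28, "jaw": 255}, {"dx": 0.183, "dy": -0.285, "dz": 0.0, "ax": 0, "ay": 0, "az": 0.286, "jaw": 255}]'

```text
clock: 5.1
eef_pos: [719.4, -40.2, 117.8]
orientation: [3.122, -0.347, -0.008]
ft_force: [0.7, 0.1, -1.9]
finger_gap: 0.215
grip_force: 60.0
```

Request:
play_rows --series '[{"dx": 0.013, "dy": -0.013, "dz": 0.01, "ax": 0, "ay": 0, "az": 0, "jaw": 255}, {"dx": 0.013, "dy": -0.013, "dz": 0.03, "ax": 0, "ay": 0, "az": 0, "jaw": 255}, {"dx": 0.013, "dy": -0.013, "dz": 0.05, "ax": 0, "ay": 0, "az": 0, "jaw": 255}, {"dx": 0.013, "dy": -0.013, "dz": 0.065, "ax": 0, "ay": 0, "az": 0, "jaw": 255}, {"dx": 0.013, "dy": -0.013, "dz": 0.075, "ax": 0, "ay": 0, "az": 0, "jaw": 255}, {"dx": 0.013, "dy": -0.013, "dz": 0.08, "ax": 0, "ay": 0, "az": 0, "jaw": 255}, {"dx": 0.013, "dy": -0.013, "dz": 0.08, "ax": 0, "ay": 0, "az": 0, "jaw": 255}]'

```text
clock: 5.68
eef_pos: [734.4, -32.8, 38.3]
orientation: [3.122, -0.346, -0.007]
ft_force: [-0.6, 0.6, -1.9]
finger_gap: 0.219
grip_force: 60.0
```

```bash
cat > tray.py <<'E'
from scoop import *
t=np.array([528.,36.5]);a=np.array([np.cos(-.22),np.sin(-.22)]);n=np.array([-a[1],a[0]])
def rel():
    P,Q,s=pose(); d=P[:2]-t; x=Q.as_matrix()[:,0]
    print("tray x,y of TCP",d@a,d@n,"z",P[2],"lip x",d@a-114,"yaw",np.arctan2(x[1],x[0]),"pitch",x[2],"F",s["ft_force"],"t",s["clock"])
E
python3 - <<'E'
from tray import *
rel(); scoop()
import look; look.fits(["side","scene"])
print(to(np.r_[t+a*145,36],down(-.22)))
E
```

```text
tray x,y of TCP 216.54317845285064 -22.610633430881077 z 38.3363106261862 lip x 102.54317845285064 yaw -0.22080417648840936 pitch -0.004146446452910367 F [-0.6215  0.6404 -1.9102] t 5.6833
side handle 57 x [-26.5  -9. ] slope deg -1.18 yaw -12.3 top at -8.3 y 2.0
side pan floor 549 pitch -0.5 roll -0.21 z@-75 50.4
scene handle 392 x [ 0.4 64.9] slope deg 0.25 yaw -0.93 top at -12.0 y 0.8
scene pan floor 35 pitch -2.21 roll 12.44 z@-75 54.3
side handletop none
side pan walls none
side tray all 1751 c [520.9  38.6] sz [138.3 157.6] ang 77.35 z [-0.6  1.6 24.1]
side tray z1 819 c [531.6  49.7] sz [109.4 141.3] ang 77.76 z [1.1 1.9 4. ]
side tray z20 187 c [509.   40.6] sz [136.6 133.6] ang 77.59 z [20.6 24.  32.6]
side bin all 1512 c [521.2 283. ] sz [129.4 135.1] ang 2.77 z [ 1.9 33.6 57.5]
side ball 88 [304. 208.] [502.4  62.4]
side ball 96 [315. 219.] [515.9  18.8]
scene handletop none
scene pan walls none
scene tray all 1707 c [529.6  62.1] sz [ 92.2 164.8] ang 78.78 z [-0.4  2.8 29.1]
scene tray z1 861 c [538.5  61.5] sz [ 86.5 144.6] ang 81.38 z [1.2 2.6 4.8]
scene tray z20 351 c [531.7 102.3] sz [167.4  50.4] ang 5.86 z [21.4 24.9 35.2]
scene bin all 4386 c [526.9 284.5] sz [132.6 131.6] ang 2.85 z [ 1.9 19.2 58.5]
[-0.0745 -0.022   0.0065 -0.0004 -0.0027 -0.0007]
```

Request:
play_rows --series '[{"dx": 0, "dy": -0.012, "dz": 0, "ax": 0, "ay": 0, "az": 0, "jaw": 255}, {"dx": 0, "dy": -0.0226, "dz": 0, "ax": 0, "ay": 0, "az": 0, "jaw": 255}, {"dx": 0, "dy": -0.0226, "dz": 0, "ax": 0, "ay": 0, "az": 0, "jaw": 255}, {"dx": 0, "dy": -0.0226, "dz": 0, "ax": 0, "ay": 0, "az": 0, "jaw": 255}, {"dx": 0, "dy": -0.0226, "dz": 0, "ax": 0, "ay": 0, "az": 0, "jaw": 255}]'

```text
clock: 6.3
eef_pos: [741.3, -9.9, 41.2]
orientation: [3.123, -0.344, 0.0]
ft_force: [0.3, -1.2, -1.1]
finger_gap: 0.222
grip_force: 60.0
```

Run:
```python
from tray import *
rel()
print(to(np.r_[t+a*145,36],down(-.22)))
cv2.imwrite("pics/e.png",optics.camera("wrist")["pixels"])
```

```text
tray x,y of TCP 218.23510985139322 1.2784421575236535 z 41.23015951477719 lip x 104.23510985139322 yaw -0.21914111684928378 pitch 0.0002638452446210446 F [ 0.2523 -1.1967 -1.0676] t 6.3
[-0.0732  0.0012  0.0052  0.0002 -0.0003  0.0009]
```

View pics/e.png

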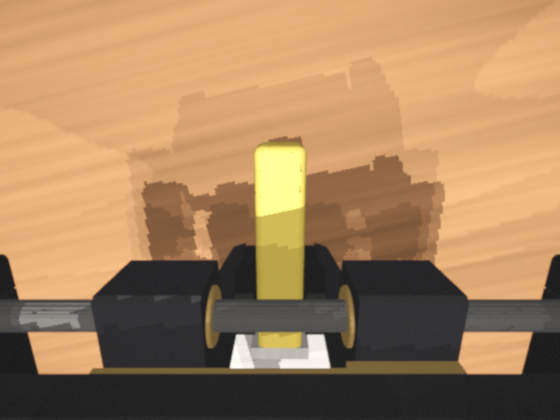

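The handle (280,240) is centred and square between the fingers. Next, slide the lip into the tray's open end.

Request:
play_rows --series '[{"dx": -0.01, "dy": 0.001, "dz": 0.003, "ax": 0, "ay": 0, "az": 0, "jaw": 255}, {"dx": -0.025, "dy": 0.001, "dz": 0.005, "ax": 0, "ay": 0, "az": 0, "jaw": 255}, {"dx": -0.04, "dy": 0.001, "dz": 0.005, "ax": 0, "ay": 0, "az": 0, "jaw": 255}, {"dx": -0.055, "dy": 0.001, "dz": 0.005, "ax": 0, "ay": 0, "az": 0, "jaw": 255}, {"dx": -0.067, "dy": 0.001, "dz": 0.005, "ax": 0, "ay": 0, "az": 0, "jaw": 255}, {"dx": -0.072, "dy": 0.001, "dz": 0.005, "ax": 0, "ay": 0, "az": 0, "jaw": 255}, {"dx": -0.072, "dy": 0.001, "dz": 0.005, "ax": 0, "ay": 0, "az": 0, "jaw": 255}, {"dx": -0.072, "dy": 0.001, "dz": 0.005, "ax": 0, "ay": 0, "az": 0, "jaw": 255}]'

```text
clock: 7.02
eef_pos: [671.1, 4.1, 36.3]
orientation: [3.123, -0.345, 0.002]
ft_force: [-0.5, 0.3, -2.4]
finger_gap: 0.219
grip_force: 60.0
```

Run:
```python
from tray import *
rel(); scoop()
import look; look.fits(["side"])
im=cv2.imread("side2.png"); cv2.imwrite("pics/f.png",cv2.resize(im[160:270,240:390],(750,550)))
```

```text
tray x,y of TCP 146.77521198935656 -0.4278382004321254 z 36.31045862207442 lip x 32.77521198935656 yaw -0.22030315643904744 pitch 0.0009612927234315966 F [-0.5108  0.3143 -2.3745] t 7.0167
side pan floor 501 pitch -0.65 roll -0.16 z@-75 50.4
scene handle 377 x [-6.3 64.7] slope deg 0.16 yaw -0.14 top at -10.1 y 0.3
side handletop none
side pan walls none
side tray all 916 c [519.9  36.2] sz [139.3 156.8] ang 77.22 z [-0.7  1.9 26. ]
side tray z1 388 c [514.4  60.6] sz [ 92.9 102.9] ang 78.23 z [1.1 2.  4.3]
side tray z20 164 c [519.8  35.9] sz [140.6 154.7] ang 78.15 z [20.5 23.3 32.4]
side bin all 1574 c [520.5 282.7] sz [129.4 137. ] ang 3.59 z [ 2.  32.4 57.3]
side ball 89 [304. 208.] [502.4  62.3]
side ball 99 [315. 220.] [516.2  18.5]
```

View pics/f.png

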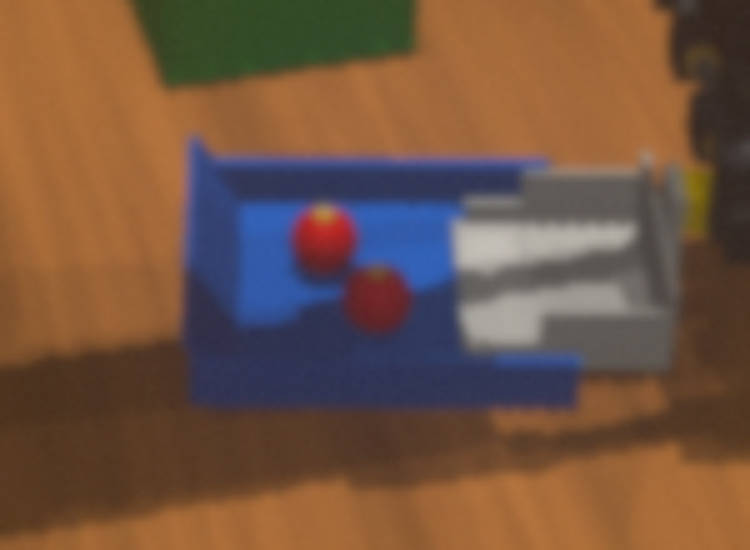

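The scoop is inside the tray between the walls and square to it, with its lip at crop x≈455 and the balls at (322,240) and (377,300). Next, lower it to the floor.

Request:
play_rows --series '[{"dx": 0, "dy": 0, "dz": 0.0007, "ax": 0, "ay": 0, "az": 0, "jaw": 255}, {"dx": 0, "dy": 0, "dz": 0.0014, "ax": 0, "ay": 0, "az": 0, "jaw": 255}, {"dx": 0, "dy": 0, "dz": 0.0014, "ax": 0, "ay": 0, "az": 0, "jaw": 255}, {"dx": 0, "dy": 0, "dz": 0.0014, "ax": 0, "ay": 0, "az": 0, "jaw": 255}]'

```text
clock: 7.5
eef_pos: [670.9, 4.2, 34.5]
orientation: [-3.123, 0.345, -0.0]
ft_force: [0.8, -0.3, -2.3]
finger_gap: 0.217
grip_force: 60.0
```

Request:
play_rows --series '[{"dx": 0, "dy": 0, "dz": 0.0005, "ax": 0, "ay": 0, "az": 0, "jaw": 255}, {"dx": 0, "dy": 0, "dz": 0.0005, "ax": 0, "ay": 0, "az": 0, "jaw": 255}, {"dx": 0, "dy": 0, "dz": 0.0005, "ax": 0, "ay": 0, "az": 0, "jaw": 255}]'

```text
clock: 7.75
eef_pos: [670.9, 4.2, 34.3]
orientation: [3.123, -0.345, 0.001]
ft_force: [0.3, 0.2, -1.4]
finger_gap: 0.219
grip_force: 60.0
```

Request:
play_rows --series '[{"dx": 0, "dy": 0, "dz": 0.0005, "ax": 0, "ay": 0, "az": 0, "jaw": 255}, {"dx": 0, "dy": 0, "dz": 0.0005, "ax": 0, "ay": 0, "az": 0, "jaw": 255}, {"dx": 0, "dy": 0, "dz": 0.0005, "ax": 0, "ay": 0, "az": 0, "jaw": 255}]'

```text
clock: 8.0
eef_pos: [670.9, 4.3, 33.9]
orientation: [-3.123, 0.345, -0.001]
ft_force: [0.8, -0.4, 0.3]
finger_gap: 0.219
grip_force: 60.0
```

Request:
play_rows --series '[{"dx": -0.006, "dy": 0, "dz": -0.0002, "ax": 0, "ay": 0, "az": 0, "jaw": 255}, {"dx": -0.012, "dy": 0, "dz": -0.0002, "ax": 0, "ay": 0, "az": 0, "jaw": 255}, {"dx": -0.018, "dy": 0, "dz": -0.0002, "ax": 0, "ay": 0, "az": 0, "jaw": 255}, {"dx": -0.024, "dy": 0, "dz": -0.0002, "ax": 0, "ay": 0, "az": 0, "jaw": 255}, {"dx": -0.03, "dy": 0, "dz": -0.0002, "ax": 0, "ay": 0, "az": 0, "jaw": 255}, {"dx": -0.036, "dy": 0, "dz": -0.0002, "ax": 0, "ay": 0, "az": 0, "jaw": 255}, {"dx": -0.042, "dy": 0, "dz": -0.0002, "ax": 0, "ay": 0, "az": 0, "jaw": 255}, {"dx": -0.048, "dy": 0, "dz": -0.0002, "ax": 0, "ay": 0, "az": 0, "jaw": 255}]'

```text
clock: 8.67
eef_pos: [623.2, 14.9, 33.9]
orientation: [-3.123, 0.345, -0.0]
ft_force: [0.6, 0.1, -0.3]
finger_gap: 0.22
grip_force: 60.0
```

Request:
play_rows --series '[{"dx": -0.006, "dy": 0, "dz": 0, "ax": 0, "ay": 0, "az": 0, "jaw": 255}, {"dx": -0.012, "dy": 0, "dz": 0, "ax": 0, "ay": 0, "az": 0, "jaw": 255}, {"dx": -0.018, "dy": 0, "dz": 0, "ax": 0, "ay": 0, "az": 0, "jaw": 255}, {"dx": -0.024, "dy": 0, "dz": 0, "ax": 0, "ay": 0, "az": 0, "jaw": 255}, {"dx": -0.03, "dy": 0, "dz": 0, "ax": 0, "ay": 0, "az": 0, "jaw": 255}, {"dx": -0.035, "dy": 0, "dz": 0, "ax": 0, "ay": 0, "az": 0, "jaw": 255}, {"dx": -0.038, "dy": 0, "dz": 0, "ax": 0, "ay": 0, "az": 0, "jaw": 255}, {"dx": -0.04, "dy": 0, "dz": 0, "ax": 0, "ay": 0, "az": 0, "jaw": 255}]'

```text
clock: 9.33
eef_pos: [584.4, 23.6, 33.9]
orientation: [-3.123, 0.345, -0.0]
ft_force: [1.2, 0.3, -0.3]
finger_gap: 0.213
grip_force: 60.0
```

Run:
```python
from tray import *
rel(); 
p=optics.camera("side"); im=p["pixels"]; W=cloud(p); cv2.imwrite("pics/g.png",cv2.resize(im[160:270,240:390],(750,550)))
hsv=cv2.cvtColor(im,cv2.COLOR_BGR2HSV); H,S=hsv[...,0],hsv[...,1]
r=((H<8)|(H>172))&(S>130)&(np.hypot(W[...,0]-490,W[...,1]-40)<80)&(W[...,2]<45)
k,l,st,ce=cv2.connectedComponentsWithStats(r.astype(np.uint8))
for i in range(1,k):
    if st[i,4]>10: q=W[l==i].mean(0); d=q[:2]-t; print(st[i,4],ce[i],"mean surf",q,"tray",d@a,d@n)
```

```text
tray x,y of TCP 57.843656570162764 -0.25379074221182496 z 33.892515167360735 lip x -56.156343429837236 yaw -0.22009171112569345 pitch 4.287565316844262e-05 F [ 1.1922  0.2548 -0.3185] t 9.3333
247 [290.7328 212.1498] mean surf [468.3562  41.2513  25.5395] tray -59.24307685484069 -8.379265734452392
```

View pics/g.png

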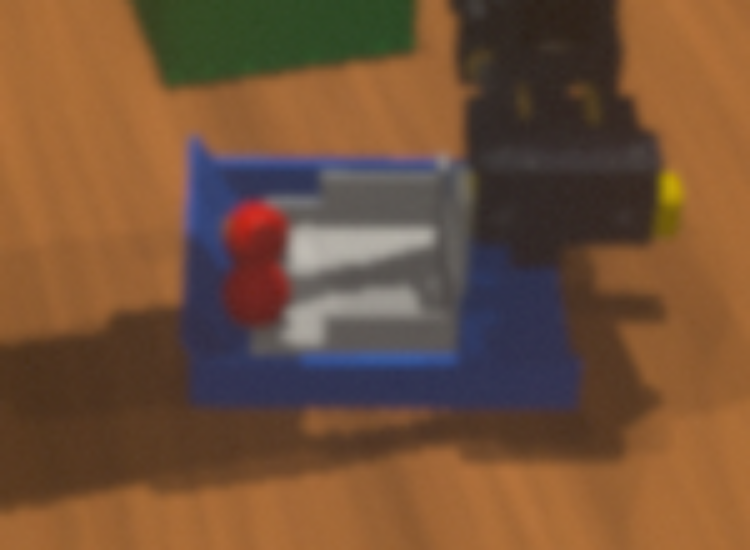

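Both balls (257,228) and (257,290) are against the sloping wall at the lip. I'll push on slowly to the foot.

Request:
play_rows --series '[{"dx": -0.001, "dy": 0, "dz": 0, "ax": 0, "ay": 0, "az": 0, "jaw": 255}, {"dx": -0.002, "dy": 0, "dz": 0, "ax": 0, "ay": 0, "az": 0, "jaw": 255}, {"dx": -0.003, "dy": 0, "dz": 0, "ax": 0, "ay": 0, "az": 0, "jaw": 255}, {"dx": -0.004, "dy": 0, "dz": 0, "ax": 0, "ay": 0, "az": 0, "jaw": 255}, {"dx": -0.005, "dy": 0, "dz": 0, "ax": 0, "ay": 0, "az": 0, "jaw": 255}, {"dx": -0.006, "dy": 0, "dz": 0, "ax": 0, "ay": 0, "az": 0, "jaw": 255}, {"dx": -0.007, "dy": 0, "dz": 0, "ax": 0, "ay": 0, "az": 0, "jaw": 255}, {"dx": -0.007, "dy": 0, "dz": 0, "ax": 0, "ay": 0, "az": 0, "jaw": 255}]'

```text
clock: 10.05
eef_pos: [578.9, 25.0, 34.3]
orientation: [-3.122, 0.345, -0.003]
ft_force: [4.3, -0.6, 0.2]
finger_gap: 0.217
grip_force: 60.0
```

Request:
play_rows --series '[{"dx": -0.0005, "dy": 0, "dz": 0, "ax": 0, "ay": 0, "az": 0, "jaw": 255}, {"dx": -0.001, "dy": 0, "dz": 0, "ax": 0, "ay": 0, "az": 0, "jaw": 255}, {"dx": -0.0015, "dy": 0, "dz": 0, "ax": 0, "ay": 0, "az": 0, "jaw": 255}, {"dx": -0.002, "dy": 0, "dz": 0, "ax": 0, "ay": 0, "az": 0, "jaw": 255}, {"dx": -0.002, "dy": 0, "dz": 0, "ax": 0, "ay": 0, "az": 0, "jaw": 255}]'

```text
clock: 10.47
eef_pos: [578.6, 25.2, 35.1]
orientation: [-3.122, 0.345, -0.008]
ft_force: [5.8, -1.5, 0.2]
finger_gap: 0.223
grip_force: 60.0
```

Run:
```python
from tray import *
rel(); 
p=optics.camera("side"); im=p["pixels"]; W=cloud(p); cv2.imwrite("side_h.png",cv2.resize(im[160:270,240:390],(750,550)))
hsv=cv2.cvtColor(im,cv2.COLOR_BGR2HSV); H,S=hsv[...,0],hsv[...,1]
r=((H<8)|(H>172))&(S>130)&(np.hypot(W[...,0]-490,W[...,1]-40)<80)&(W[...,2]<45)
k,l,st,ce=cv2.connectedComponentsWithStats(r.astype(np.uint8))
for i in range(1,k):
    if st[i,4]>10: q=W[l==i].mean(0); d=q[:2]-t; print(st[i,4],ce[i],"mean surf",q,"tray",d@a,d@n,"top",np.nanpercentile(W[l==i][:,2],97))
```

```text
tray x,y of TCP 51.83176465314324 0.05633651855569603 z 35.119649329717156 lip x -62.16823534685676 yaw -0.21995529462210617 pitch 0.005283676975586885 F [ 5.8369 -1.4714  0.2243] t 10.4667
239 [290.8285 212.4268] mean surf [468.2668  39.8616  25.8706] tray -59.02706171721028 -9.754976506387466 top 33.09466335550857
```

The lip is at the foot (6 N contact), about 13 mm past where it first met the balls, so they are on the pan. Next, tilt the lip up about the pan's rear edge.

Request:
play_rows --series '[{"dx": 0.0021, "dy": 0, "dz": 0.0014, "ax": 0, "ay": -0.07, "az": 0, "jaw": 255}, {"dx": 0.004, "dy": 0, "dz": 0.003, "ax": 0, "ay": -0.14, "az": 0, "jaw": 255}, {"dx": 0.0058, "dy": 0, "dz": 0.0045, "ax": 0, "ay": -0.21, "az": 0, "jaw": 255}, {"dx": 0.0074, "dy": 0, "dz": 0.006, "ax": 0, "ay": -0.28, "az": 0, "jaw": 255}, {"dx": 0.0074, "dy": 0, "dz": 0.006, "ax": 0, "ay": -0.28, "az": 0, "jaw": 255}, {"dx": 0.0074, "dy": 0, "dz": 0.006, "ax": 0, "ay": -0.28, "az": 0, "jaw": 255}, {"dx": 0.0074, "dy": 0, "dz": 0.006, "ax": 0, "ay": -0.28, "az": 0, "jaw": 255}, {"dx": 0.0074, "dy": 0, "dz": 0.006, "ax": 0, "ay": -0.28, "az": 0, "jaw": 255}]'

```text
clock: 11.18
eef_pos: [581.7, 24.1, 27.6]
orientation: [-3.062, 0.338, 0.433]
ft_force: [-0.6, -1.3, -2.4]
finger_gap: 0.22
grip_force: 60.0
```

Run:
```python
from tray import *
rel(); 
p=optics.camera("side"); im=p["pixels"]; cv2.imwrite("pics/i.png",cv2.resize(im[160:270,240:390],(750,550)))
```

```text
tray x,y of TCP 55.12584457746786 -0.3588447629860374 z 27.55694214247265 lip x -58.87415542253214 yaw -0.22001120908488725 pitch -0.27712724859457627 F [-0.6459 -1.349  -2.3939] t 11.1833
```

View pics/i.png

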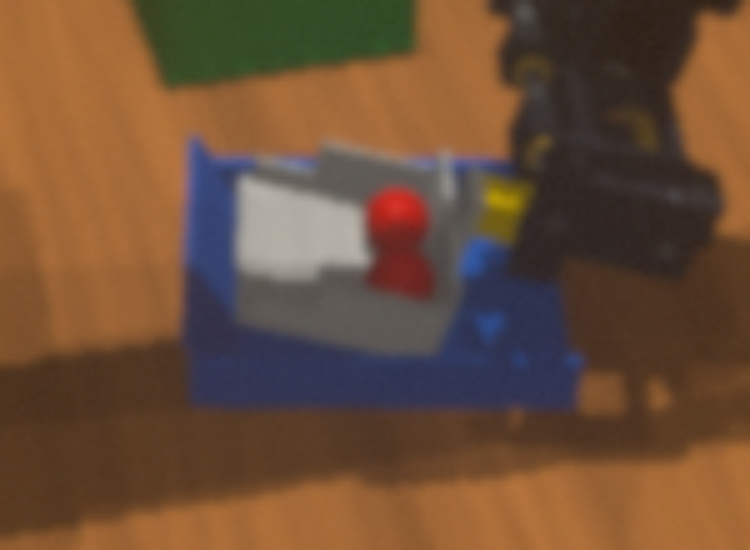

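Both balls (398,215) and (402,275) sit at the rear of the tilted pan. Lift.

Request:
play_rows --series '[{"dx": -0.003, "dy": 0, "dz": -0.01, "ax": 0, "ay": 0, "az": 0, "jaw": 255}, {"dx": -0.008, "dy": 0, "dz": -0.029, "ax": 0, "ay": 0, "az": 0, "jaw": 255}, {"dx": -0.016, "dy": 0, "dz": -0.058, "ax": 0, "ay": 0, "az": 0, "jaw": 255}, {"dx": -0.025, "dy": 0, "dz": -0.087, "ax": 0, "ay": 0, "az": 0, "jaw": 255}, {"dx": -0.033, "dy": 0, "dz": -0.115, "ax": 0, "ay": 0, "az": 0, "jaw": 255}, {"dx": -0.039, "dy": 0, "dz": -0.135, "ax": 0, "ay": 0, "az": 0, "jaw": 255}, {"dx": -0.0415, "dy": 0, "dz": -0.144, "ax": 0, "ay": 0, "az": 0, "jaw": 255}, {"dx": -0.0415, "dy": 0, "dz": -0.144, "ax": 0, "ay": 0, "az": 0, "jaw": 255}]'

```text
clock: 11.9
eef_pos: [584.8, 24.0, 181.7]
orientation: [-3.063, 0.338, 0.421]
ft_force: [0.6, 0.2, -1.8]
finger_gap: 0.222
grip_force: 60.0
```

```bash
cat >> h.py <<'E'
def tilt(yaw,phi): return down(yaw)*R.from_euler('y',phi,degrees=True) # phi>0 lip down
def balls(n):
    p=optics.camera(n); im=p["pixels"]; W=cloud(p); hsv=cv2.cvtColor(im,cv2.COLOR_BGR2HSV); H,S=hsv[...,0],hsv[...,1]
    r=((H<8)|(H>172))&(S>130)&(W[...,0]>350)&(W[...,0]<800)&(abs(W[...,1])<420)
    k,l,st,ce=cv2.connectedComponentsWithStats(r.astype(np.uint8)); cv2.imwrite(n+"b.png",im)
    for i in range(1,k):
        if st[i,4]>25: print(n,"red",st[i,4],ce[i].round(),np.nanmedian(W[l==i],0).round(1))
E
python3 - <<'E'
from tray import *
rel(); balls("side"); balls("scene"); P,Q,s=pose(); print(P,s["joint_pos"])
for k in range(1,7): print(to(P+(np.array([671,284,175])-P)*k/6,tilt(-.22+.22*k/6,-16)))
E
```

```text
tray x,y of TCP 58.1812759780612 0.17205522565019252 z 181.67122845866777 lip x -55.8187240219388 yaw -0.2196678651201203 pitch -0.26972237306931557 F [ 0.6232  0.1994 -1.8476] t 11.9
side red 229 [324. 144.] [532.1  42.3 189.1]
[582.6627  23.9515 177.5206] [-0.0318  0.3144  1.6802  0.0522  1.4222  1.7442]
[ 0.0048 -0.0455 -0.001  -0.0101  0.0004 -0.0353]
[ 0.0097 -0.091  -0.0019 -0.0202  0.0004 -0.0705]
[ 0.0145 -0.1365 -0.0029 -0.0303  0.0004 -0.1058]
[ 0.0193 -0.182  -0.0038 -0.0404  0.0004 -0.141 ]
[ 0.0242 -0.2276 -0.0048 -0.0506  0.0004 -0.1763]
[ 0.029  -0.2731 -0.0057 -0.0607  0.0004 -0.2115]
```

Request:
play_rows --series '[{"dx": 0.002, "dy": -0.016, "dz": 0, "ax": -0.004, "ay": 0, "az": -0.012, "jaw": 255}, {"dx": 0.005, "dy": -0.048, "dz": -0.001, "ax": -0.011, "ay": 0, "az": -0.037, "jaw": 255}, {"dx": 0.009, "dy": -0.086, "dz": -0.002, "ax": -0.019, "ay": 0, "az": -0.067, "jaw": 255}, {"dx": 0.013, "dy": -0.124, "dz": -0.003, "ax": -0.028, "ay": 0, "az": -0.096, "jaw": 255}, {"dx": 0.017, "dy": -0.162, "dz": -0.003, "ax": -0.036, "ay": 0, "az": -0.125, "jaw": 255}, {"dx": 0.021, "dy": -0.2, "dz": -0.004, "ax": -0.044, "ay": 0, "az": -0.155, "jaw": 255}, {"dx": 0.025, "dy": -0.235, "dz": -0.005, "ax": -0.052, "ay": 0, "az": -0.182, "jaw": 255}, {"dx": 0.028, "dy": -0.26, "dz": -0.005, "ax": -0.058, "ay": 0, "az": -0.2, "jaw": 255}]'

```text
clock: 12.67
eef_pos: [666.5, 275.5, 171.4]
orientation: [-3.109, 0.013, 0.444]
ft_force: [0.2, -0.3, -2.2]
finger_gap: 0.22
grip_force: 60.0
```

Request:
play_rows --series '[{"dx": 0.001, "dy": -0.01, "dz": 0, "ax": -0.002, "ay": 0, "az": -0.008, "jaw": 255}, {"dx": 0.001, "dy": -0.013, "dz": 0, "ax": -0.002, "ay": 0, "az": -0.01, "jaw": 255}, {"dx": 0.001, "dy": -0.013, "dz": 0, "ax": -0.002, "ay": 0, "az": -0.01, "jaw": 255}, {"dx": 0.001, "dy": -0.013, "dz": 0, "ax": -0.002, "ay": 0, "az": -0.01, "jaw": 255}]'

```text
clock: 13.0
eef_pos: [667.8, 283.2, 173.2]
orientation: [3.109, -0.004, -0.442]
ft_force: [0.2, 0.4, -3.0]
finger_gap: 0.217
grip_force: 60.0
```

Run:
```python
from tray import *
balls("side"); balls("scene"); P,Q,s=pose(); print(P,Q.as_matrix(),s["joint_pos"])
scoop()
print("pre",to([671,284,105],tilt(0,-8)))
c=np.array([554,284,78.])
Qp=tilt(0,-8);Pp=np.array([671,284,105.])
for f in [-8,-2,5,12,19,26,33,40]:
    T=tilt(0,f); tcp=c-T.apply([-114,0,31]); print(f,tcp.round(),to(tcp,T,Pp,Qp))
```

```text
side red 129 [327.  90.] [609.9 301.7 180.6]
[668.4287 282.5935 174.2743] [[ 0.9608 -0.0036 -0.2772]
 [-0.0036 -1.      0.0006]
 [-0.2772  0.0004 -0.9608]] [0.324  0.5708 1.3238 0.089  1.5141 1.8814]
side handle 88 x [-24.3  54.4] slope deg 0.18 yaw 2.58 top at -6.8 y 7.8
side pan floor 158 pitch -5.68 roll -1.71 z@-75 49.1
scene handle 312 x [25.3 63.6] slope deg 0.53 yaw 2.75 top at -10.9 y 1.2
scene pan floor 893 pitch -1.38 roll -0.21 z@-75 48.6
pre [ 0.0215 -0.0013  0.0664 -0.0009  0.1404 -0.0037]
-8 [671. 284.  93.] [0.0019 0.     0.012  0.     0.     0.    ]
-2 [669. 284. 105.] [-0.002   0.      0.0003  0.      0.1047  0.    ]
5 [665. 284. 119.] [-0.008   0.     -0.0128  0.      0.2269  0.    ]
12 [659. 284. 132.] [-0.0156  0.     -0.0251  0.      0.3491  0.    ]
19 [652. 284. 144.] [-0.0246  0.     -0.0364  0.      0.4712  0.    ]
26 [643. 284. 156.] [-0.0349  0.     -0.0464  0.      0.5934  0.    ]
33 [633. 284. 166.] [-0.0464  0.     -0.0552  0.      0.7156  0.    ]
40 [621. 284. 175.] [-0.0589  0.     -0.0624  0.      0.8378  0.    ]
```

Request:
play_rows --series '[{"dx": 0.003, "dy": -0.001, "dz": 0.01, "ax": 0, "ay": 0.02, "az": 0, "jaw": 255}, {"dx": 0.009, "dy": -0.001, "dz": 0.028, "ax": 0, "ay": 0.06, "az": 0, "jaw": 255}, {"dx": 0.015, "dy": -0.001, "dz": 0.046, "ax": 0, "ay": 0.1, "az": -0.002, "jaw": 255}, {"dx": 0.02, "dy": -0.001, "dz": 0.061, "ax": 0, "ay": 0.13, "az": -0.003, "jaw": 255}, {"dx": 0.0215, "dy": -0.001, "dz": 0.066, "ax": 0, "ay": 0.14, "az": -0.003, "jaw": 255}, {"dx": 0.0215, "dy": -0.001, "dz": 0.066, "ax": 0, "ay": 0.14, "az": -0.003, "jaw": 255}, {"dx": 0.0215, "dy": -0.001, "dz": 0.066, "ax": 0, "ay": 0.14, "az": -0.003, "jaw": 255}]'

```text
clock: 13.78
eef_pos: [671.2, 284.9, 105.8]
orientation: [-3.133, -0.001, 0.22]
ft_force: [0.9, 0.3, -2.6]
finger_gap: 0.219
grip_force: 60.0
```

Request:
play_rows --series '[{"dx": -0.002, "dy": 0, "dz": 0, "ax": 0, "ay": 0.105, "az": 0, "jaw": 255}, {"dx": -0.008, "dy": 0, "dz": -0.013, "ax": 0, "ay": 0.227, "az": 0, "jaw": 255}, {"dx": -0.0156, "dy": 0, "dz": -0.025, "ax": 0, "ay": 0.349, "az": 0, "jaw": 255}, {"dx": -0.0246, "dy": 0, "dz": -0.036, "ax": 0, "ay": 0.471, "az": 0, "jaw": 255}, {"dx": -0.035, "dy": 0, "dz": -0.046, "ax": 0, "ay": 0.593, "az": 0, "jaw": 255}, {"dx": -0.046, "dy": 0, "dz": -0.055, "ax": 0, "ay": 0.716, "az": 0, "jaw": 255}, {"dx": -0.059, "dy": 0, "dz": -0.062, "ax": 0, "ay": 0.838, "az": 0, "jaw": 255}, {"dx": -0.059, "dy": 0, "dz": -0.062, "ax": 0, "ay": 0.838, "az": 0, "jaw": 255}]'

```text
clock: 14.45
eef_pos: [625.2, 270.9, 189.2]
orientation: [-2.951, -0.047, -1.016]
ft_force: [-1.4, -0.3, -2.4]
finger_gap: 0.222
grip_force: 60.0
```

Request:
play_rows --series '[{"dx": 0, "dy": 0, "dz": 0, "ax": 0, "ay": 0, "az": 0, "jaw": 255}, {"dx": 0, "dy": 0, "dz": 0, "ax": 0, "ay": 0, "az": 0, "jaw": 255}, {"dx": 0, "dy": 0, "dz": 0, "ax": 0, "ay": 0, "az": 0, "jaw": 255}, {"dx": 0, "dy": 0, "dz": 0, "ax": 0, "ay": 0, "az": 0, "jaw": 255}]'

```text
clock: 14.78
eef_pos: [630.8, 272.9, 189.3]
orientation: [-2.949, -0.033, -1.013]
ft_force: [0.6, -0.2, -2.1]
finger_gap: 0.218
grip_force: 60.0
```

Run:
```python
from tray import *
balls("side"); balls("scene"); P,Q,s=pose(); print(P,Q.as_matrix(),s["joint_pos"],s["ft_force"])
cv2.imwrite("pics/j.png",cv2.resize(np.hstack([cv2.imread("scenecrop.png")]) if 0 else np.hstack([cv2.imread("sideb.png")[40:260,220:440],cv2.imread("sceneb.png")[180:400,280:500]]),(800,400)))
U=[0,0,120]
print("up",to(P+U,tilt(0,0)))
```

```text
side red 38 [273. 148.] [478.5 305.3  29.5]
scene red 226 [421. 236.] [487.5 284.6  29. ]
[630.0805 272.673  188.3664] [[ 0.7892  0.0283  0.6135]
 [ 0.0138 -0.9995  0.0283]
 [ 0.614  -0.0139 -0.7892]] [ 0.508   0.0391  2.1013 -0.6394  0.4765  2.5516] [-0.091  -0.426  -2.5846]
up [ 0.0737 -0.0017 -0.0947 -0.0227 -0.661   0.0227]
```

View pics/j.png

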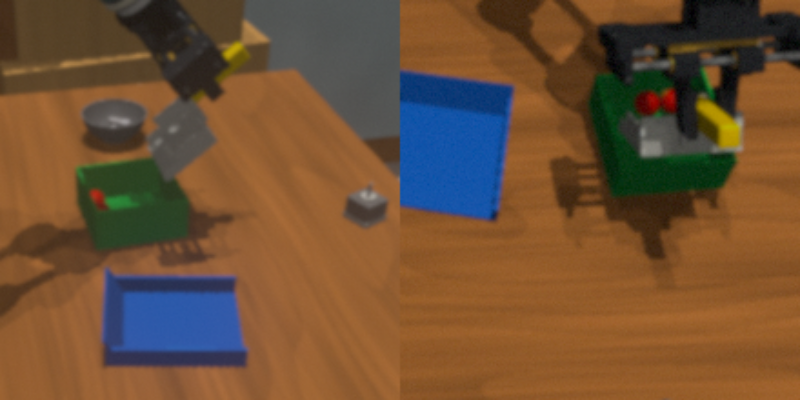

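Both red balls are in the bin (scene crop 648,100 and 670,100), and the tray is empty. Joint 6 ended up near its range limit, so I'll back out by untilting while lifting.

Request:
play_rows --series '[{"dx": 0.008, "dy": 0, "dz": -0.01, "ax": -0.002, "ay": -0.06, "az": 0.002, "jaw": 255}, {"dx": 0.018, "dy": 0, "dz": -0.024, "ax": -0.006, "ay": -0.16, "az": 0.006, "jaw": 255}, {"dx": 0.03, "dy": 0, "dz": -0.038, "ax": -0.01, "ay": -0.27, "az": 0.01, "jaw": 255}, {"dx": 0.042, "dy": 0, "dz": -0.053, "ax": -0.013, "ay": -0.38, "az": 0.013, "jaw": 255}, {"dx": 0.053, "dy": 0, "dz": -0.068, "ax": -0.017, "ay": -0.49, "az": 0.017, "jaw": 255}, {"dx": 0.064, "dy": 0, "dz": -0.083, "ax": -0.02, "ay": -0.58, "az": 0.02, "jaw": 255}, {"dx": 0.073, "dy": 0, "dz": -0.094, "ax": -0.022, "ay": -0.66, "az": 0.022, "jaw": 255}, {"dx": 0.073, "dy": 0, "dz": -0.094, "ax": -0.022, "ay": -0.66, "az": 0.022, "jaw": 255}]'

```text
clock: 15.55
eef_pos: [633.6, 271.2, 310.6]
orientation: [-3.139, -0.0, -0.008]
ft_force: [1.3, 0.2, -1.7]
finger_gap: 0.217
grip_force: 60.0
```

Run:
```python
from tray import *
balls("scene");P,Q,s=pose(); print(P,Q.as_matrix(),s["joint_pos"],s["ft_force"])
scoop()
print(to([620,-250,140],tilt(0,0)))
```

```text
scene red 251 [422. 236.] [485.2 293.9  28.4]
[632.1858 271.0631 308.2352] [[ 1.      0.0005  0.0052]
 [ 0.0005 -1.      0.0012]
 [ 0.0052 -0.0012 -1.    ]] [ 0.3692  0.253   1.4911 -0.0008  1.3922  1.9397] [ 0.4245 -0.3081 -2.771 ]
side handle 166 x [-24.7  59.4] slope deg 0.2 yaw 1.04 top at -7.2 y 6.5
side pan floor 147 pitch -0.49 roll -0.03 z@-75 50.7
scene handle 529 x [-1. 62.] slope deg 0.49 yaw 3.2 top at -8.0 y 0.4
scene pan floor 48 pitch -0.54 roll -4.8 z@-75 51.6
[-0.01    0.5206  0.1658  0.0008 -0.0009  0.0019]
```

Request:
play_rows --series '[{"dx": 0, "dy": 0.015, "dz": 0.0, "ax": 0, "ay": 0, "az": 0, "jaw": 255}, {"dx": 0, "dy": 0.045, "dz": 0.01, "ax": 0, "ay": 0, "az": 0, "jaw": 255}, {"dx": 0, "dy": 0.08, "dz": 0.02, "ax": 0, "ay": 0, "az": 0, "jaw": 255}, {"dx": 0, "dy": 0.118, "dz": 0.03, "ax": 0, "ay": 0, "az": 0, "jaw": 255}, {"dx": 0, "dy": 0.156, "dz": 0.04, "ax": 0, "ay": 0, "az": 0, "jaw": 255}, {"dx": 0, "dy": 0.194, "dz": 0.05, "ax": 0, "ay": 0, "az": 0, "jaw": 255}, {"dx": 0, "dy": 0.232, "dz": 0.06, "ax": 0, "ay": 0, "az": 0, "jaw": 255}, {"dx": 0, "dy": 0.27, "dz": 0.07, "ax": 0, "ay": 0, "az": 0, "jaw": 255}]'

```text
clock: 16.37
eef_pos: [627.0, -1.1, 235.7]
orientation: [3.141, 0.005, 0.0]
ft_force: [0.2, 0.5, -1.9]
finger_gap: 0.215
grip_force: 60.0
```

Request:
play_rows --series '[{"dx": 0, "dy": 0.038, "dz": 0.01, "ax": 0, "ay": 0, "az": 0, "jaw": 255}, {"dx": 0, "dy": 0.076, "dz": 0.02, "ax": 0, "ay": 0, "az": 0, "jaw": 255}, {"dx": 0, "dy": 0.114, "dz": 0.03, "ax": 0, "ay": 0, "az": 0, "jaw": 255}, {"dx": 0, "dy": 0.152, "dz": 0.04, "ax": 0, "ay": 0, "az": 0, "jaw": 255}, {"dx": 0, "dy": 0.188, "dz": 0.06, "ax": 0, "ay": 0, "az": 0, "jaw": 255}, {"dx": 0, "dy": 0.22, "dz": 0.08, "ax": 0, "ay": 0, "az": 0, "jaw": 255}, {"dx": 0, "dy": 0.24, "dz": 0.095, "ax": 0, "ay": 0, "az": 0, "jaw": 255}, {"dx": 0, "dy": 0.25, "dz": 0.1, "ax": 0, "ay": 0, "az": 0, "jaw": 255}]'

```text
clock: 17.03
eef_pos: [625.9, -251.0, 133.0]
orientation: [-3.14, -0.0, 0.007]
ft_force: [-0.6, 1.4, -2.7]
finger_gap: 0.216
grip_force: 60.0
```

Request:
play_rows --series '[{"dx": 0, "dy": 0, "dz": 0.01, "ax": 0, "ay": 0, "az": 0, "jaw": 255}, {"dx": 0, "dy": 0, "dz": 0.03, "ax": 0, "ay": 0, "az": 0, "jaw": 255}, {"dx": 0, "dy": 0, "dz": 0.05, "ax": 0, "ay": 0, "az": 0, "jaw": 255}, {"dx": 0, "dy": 0, "dz": 0.065, "ax": 0, "ay": 0, "az": 0, "jaw": 255}, {"dx": 0, "dy": 0, "dz": 0.075, "ax": 0, "ay": 0, "az": 0, "jaw": 255}, {"dx": 0, "dy": 0, "dz": 0.08, "ax": 0, "ay": 0, "az": 0, "jaw": 255}, {"dx": 0, "dy": 0, "dz": 0.08, "ax": 0, "ay": 0, "az": 0, "jaw": 255}]'

```text
clock: 17.62
eef_pos: [629.5, -247.9, 56.1]
orientation: [-3.141, -0.005, 0.001]
ft_force: [-0.6, 0.3, -2.3]
finger_gap: 0.217
grip_force: 60.0
```

Run:
```python
from tray import *
P,Q,s=pose(); print(P,Q.as_matrix(),s["ft_force"]); scoop()
p=optics.camera("scene");P,Q,s=pose();print(P,to([*P[:2],32.5],tilt(0,0)))
```

```text
[ 629.538  -247.869    56.0785] [[ 1.      0.0034 -0.0006]
 [ 0.0034 -1.      0.0009]
 [-0.0006 -0.0009 -1.    ]] [-0.5927  0.2572 -2.34  ]
side handle 98 x [-27.1 -10.2] slope deg 8.36 yaw 12.03 top at -5.5 y 8.8
side pan floor 1229 pitch -0.39 roll -0.11 z@-75 49.9
scene handle 371 x [-8.9 64.5] slope deg 0.61 yaw -3.59 top at -11.3 y 3.5
scene pan floor 94 pitch -0.31 roll 1.57 z@-75 49.3
[ 631.3036 -249.2114   58.629 ] [-0.0001 -0.      0.0261  0.0009 -0.0033  0.0028]
```

Settled at z 58.6. I'll lower to about 31.5, then close the gap in small steps until contact.

Request:
play_rows --series '[{"dx": 0, "dy": 0, "dz": 0.008, "ax": 0, "ay": 0, "az": 0, "jaw": 255}, {"dx": 0, "dy": 0, "dz": 0.016, "ax": 0, "ay": 0, "az": 0, "jaw": 255}, {"dx": 0, "dy": 0, "dz": 0.022, "ax": 0, "ay": 0, "az": 0, "jaw": 255}, {"dx": 0, "dy": 0, "dz": 0.025, "ax": 0, "ay": 0, "az": 0, "jaw": 255}, {"dx": 0, "dy": 0, "dz": 0.0265, "ax": 0, "ay": 0, "az": 0, "jaw": 255}, {"dx": 0, "dy": 0, "dz": 0.027, "ax": 0, "ay": 0, "az": 0, "jaw": 255}, {"dx": 0, "dy": 0, "dz": 0.027, "ax": 0, "ay": 0, "az": 0, "jaw": 255}, {"dx": 0, "dy": 0, "dz": 0.027, "ax": 0, "ay": 0, "az": 0, "jaw": 255}]'

```text
clock: 18.43
eef_pos: [630.0, -249.0, 30.5]
orientation: [-3.141, -0.004, -0.001]
ft_force: [-1.8, 0.1, 2.4]
finger_gap: 0.218
grip_force: 60.0
```

Request:
play_rows --series '[{"dx": 0, "dy": 0, "dz": 0.0006, "ax": 0, "ay": 0, "az": 0, "jaw": 255}, {"dx": 0, "dy": 0, "dz": 0.0006, "ax": 0, "ay": 0, "az": 0, "jaw": 255}, {"dx": 0, "dy": 0, "dz": 0.0006, "ax": 0, "ay": 0, "az": 0, "jaw": 255}, {"dx": 0, "dy": 0, "dz": 0.0006, "ax": 0, "ay": 0, "az": 0, "jaw": 255}]'

```text
clock: 18.77
eef_pos: [630.4, -249.0, 30.2]
orientation: [-3.142, -0.004, -0.002]
ft_force: [-1.9, 3.5, 5.7]
finger_gap: 0.218
grip_force: 60.0
```

Contact with the bench. Release and retreat straight up.

Request:
play_rows --series '[{"dx": 0, "dy": 0, "dz": -0.0003, "ax": 0, "ay": 0, "az": 0, "jaw": 0}, {"dx": 0, "dy": 0, "dz": -0.0003, "ax": 0, "ay": 0, "az": 0, "jaw": 0}, {"dx": 0, "dy": 0, "dz": -0.0003, "ax": 0, "ay": 0, "az": 0, "jaw": 0}, {"dx": 0, "dy": 0, "dz": -0.0003, "ax": 0, "ay": 0, "az": 0, "jaw": 0}, {"dx": 0, "dy": 0, "dz": -0.0003, "ax": 0, "ay": 0, "az": 0, "jaw": 0}, {"dx": 0, "dy": 0, "dz": -0.0003, "ax": 0, "ay": 0, "az": 0, "jaw": 0}, {"dx": 0, "dy": 0, "dz": -0.0003, "ax": 0, "ay": 0, "az": 0, "jaw": 0}, {"dx": 0, "dy": 0, "dz": -0.0003, "ax": 0, "ay": 0, "az": 0, "jaw": 0}]'

```text
clock: 19.43
eef_pos: [630.3, -249.2, 29.9]
orientation: [3.142, 0.004, 0.002]
ft_force: [0.5, 0.6, 0.5]
finger_gap: 0.801
grip_force: 0.0
```

Request:
play_rows --series '[{"dx": 0, "dy": 0, "dz": -0.005, "ax": 0, "ay": 0, "az": 0, "jaw": 0}, {"dx": 0, "dy": 0, "dz": -0.02, "ax": 0, "ay": 0, "az": 0, "jaw": 0}, {"dx": 0, "dy": 0, "dz": -0.05, "ax": 0, "ay": 0, "az": 0, "jaw": 0}, {"dx": 0, "dy": 0, "dz": -0.09, "ax": 0, "ay": 0, "az": 0, "jaw": 0}, {"dx": 0, "dy": 0, "dz": -0.13, "ax": 0, "ay": 0, "az": 0, "jaw": 0}, {"dx": 0, "dy": 0, "dz": -0.16, "ax": 0, "ay": 0, "az": 0, "jaw": 0}, {"dx": 0, "dy": 0, "dz": -0.17, "ax": 0, "ay": 0, "az": 0, "jaw": 0}, {"dx": 0, "dy": 0, "dz": -0.17, "ax": 0, "ay": 0, "az": 0, "jaw": 0}]'

```text
clock: 20.1
eef_pos: [632.8, -250.3, 206.5]
orientation: [3.138, 0.004, 0.016]
ft_force: [1.0, -0.0, 0.8]
finger_gap: 1.002
grip_force: 0.0
```

Run:
```python
from h import *
balls("scene"); balls("side"); print(pose()[0],pose()[2]["clock"],pose()[2]["finger_gap"])
cv2.imwrite("pics/k.png",np.vstack([np.hstack([cv2.imread("sideb.png")[100:400,200:480],cv2.imread("sceneb.png")[150:450,50:330][:270] if 0 else cv2.resize(cv2.imread("sceneb.png")[180:330,60:480],(560,300))])])[:, :800])
```

```text
scene red 251 [422. 236.] [485.6 295.8  28.8]
side red 40 [274. 149.] [480.1 304.1  29.5]
[ 629.7628 -248.9877  200.0277] 20.2 1.001355093648658
```

View pics/k.png

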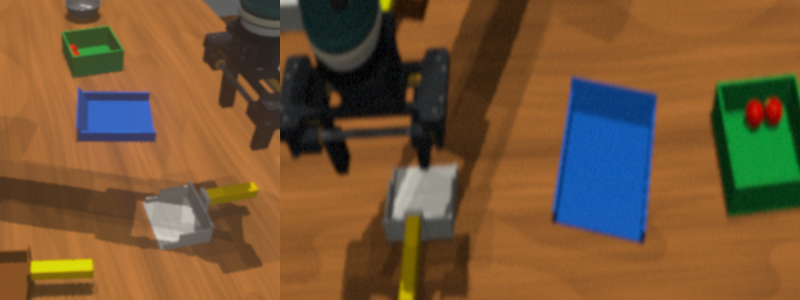

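The scoop is flat on the bench (scene crop 420,210), both balls are in the bin (754,112 and 773,112), the tray is empty and the gripper is clear.

```bash
python3 -c "
from plant import job_done
print(job_done())"
```

```text
the job is handed in; nothing more can be done
None
```

Job handed in at about 20 s of the 61 s limit: both red knobs are in the green bin and the scoop is level on the bench. The one concern is joint 6, which read 2.5516 rad during the tip against its 2.55 limit (sensor noise or a slight overshoot); the hand-in returned no verdict.

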